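# Pack a moulding kit tray at the foundry bench

### The job

Make up the kit for the next mould: pack the aluminium ingot, the tan feeder sleeve and the buff fire brick side by side in the red tray, the ingot lying flat on its wide foot and the sleeve and brick standing upright, all three down on the tray's floor. Set them down rather than dropping or toppling them, and leave the bronze bar, the crucible and the brush where they are.

Things in the scene. Friction and masses are not known exactly. Their poses are not given: they have to be found in the camera images.
- tray: Open red steel tray, fixed to the bench. Inside 118 mm (its x) by 128 mm (its y); walls 5 mm thick; floor 5 mm and rim 27 mm above the bench. Carrying loops stand out 18 mm from its y ends. Origin: centre of the underside; z up. The ingot fits along a 128 mm wall, sleeve and brick side by side along the other, 8 mm to spare: no finger room between, so the ingot goes first.
- ingot: Silvery aluminium ingot lying on its foot, 120 mm long (its y), 48 mm high; foot 50 mm wide (its x) and 16 mm high, above that 44 mm wide with upright sides. About 0.7 kg. Origin: centre of the underside; z up.
- sleeve: Tan refractory feeder sleeve standing upright: a tapered tube 95 mm high, outside diameter 60 mm at the foot and 52 mm at the top, a wall of 14 mm. About 0.16 kg. Origin: centre of the underside; z along its axis, up.
- brick: Pale buff fire brick standing on end, 58 x 58 mm, 95 mm high (its z). About 0.22 kg. Origin: centre of the underside; z up.
- bronze: Bystander: brass-coloured bronze bar, 105 mm long (its y), 48 mm wide foot, 34 mm high. Not to be packed. Origin: centre of the underside.
- crucible: Bystander: open black crucible, about 100 mm across, 85 mm high. Origin: centre of the underside.
- brush: Bystander: hand brush lying on the bench beyond the tray. Its x runs along the handle.
Mind the look-alikes: they are no part of the job. Leave any pink or turquoise look-alike of the brick alone.

How it is judged:
At the end, for the whole second after the job is handed in: Ingot, sleeve and brick all rest on the tray's floor (undersides within about 4 mm of it), inside the tray's walls (centres within 60 mm of the tray's centre), upright as found within 0.06 rad, released and at rest; the bystanders have not been moved more than 30 mm (z of ingot in the frame of tray between 0.002 and 0.009 m and horizontal distance between each of ingot, sleeve, brick and tray below 0.06 m and angle between each of ingot, sleeve, brick's own z axis and vertical below 0.06 rad and linear speed of each of ingot, sleeve, brick below 0.02 m/s and z of sleeve in the frame of tray between 0.002 and 0.009 m and z of brick in the frame of tray between 0.002 and 0.009 m); the robot touches nothing.
It fails at once if the ingot is dropped or knocked over (moves faster than 0.45 m/s while not held) (linear speed of ingot above 0.45 m/s and contact force between ingot and the fingers below 0.05 N).
It fails at once if the sleeve is dropped or knocked over (moves faster than 0.45 m/s while not held) (linear speed of sleeve above 0.45 m/s and contact force between sleeve and the fingers below 0.05 N).
It fails at once if the brick is dropped or knocked over (moves faster than 0.45 m/s while not held) (linear speed of brick above 0.45 m/s and contact force between brick and the fingers below 0.05 N).
It fails at once if the bronze bar, the crucible or the brush is moved more than 30 mm (distance of any of bronze, crucible, brush from where it was at the start of the episode above 0.03 m).
It also fails if it takes over 72 s, if anything falls off the work surface, if the arm or the gripper's body presses on something with over 40 N, if the wrist force passes 120 N, or if a joint passes its speed limit or range.

### The arm

A 6-joint arm with a two-finger parallel gripper is mounted at the origin on the work surface. World frame = base frame: x ahead of the robot, y to its left, z up, the work surface at z = 0. Lengths are in m, angles in rad, forces in N, time in s.
With the tool pointing down it reaches from about 0.375 to 0.9 m from the base axis. Payload 3.1 kg.
Tool frame: the origin (TCP) lies on the front face of the gripper's body, between the roots of the fingers; the fingertips stand 70 mm ahead of it and the grasp point (between the pads) lies 51 mm ahead of it; z points along the fingers, y is the line along which they close (so a half turn about z gives the same grasp; the last joint's range is limited). The gripper opens to 87 mm and grips with 3 to 60 N. Pads are 19 mm wide; open, the fingers measure 117 mm over their backs; the gripper's body (75 mm by 190 mm) begins 51 mm behind the grasp point.
Start: joints at [-1.415, 0.527, 1.433, -0, 1.181, -0.178], TCP at [0.205, -0.59, 0.292] pointing down, gripper open.
Joint ranges: [-3.08, 3.08], [-0.75, 2.2], [0.22, 2.44], [-1.43, 4.57], [0, 2.65], [-2.85, 2.85]. Speed limits (rad/s): [2.79, 2.79, 3.14, 3.14, 3.14, 3.14].

### API

Orientations are given as a unit quaternion [x, y, z, w].
In Python, from rig import robot, cams, ticket gives the robot as it stands. The module is installed in compiled form; this text tells all that it offers.
- The arm moves only by the shell command python3 -m crank 'ROWS' [FORCE]. ROWS is JSON, a list of rows, each a list of 7 numbers: the shift along the tool's x, y, z in cm, then the turn, a rotation vector about the tool's x, y, z in rad, then the closure, from 0 (fully open) to 1 (shut). A call has 1 to 5 rows; each row shifts and turns the commanded pose from where the row before left it, along the tool's axes as they then stand; what a row does not reach is not made up. A row lasts 1/8 s, in which the tool goes at most 62.5 mm and 10.7 degrees, less where a joint would pass 70% of its speed; a pose out of reach is approached as far as the arm can. A call is refused whole if a number of a shift passes 6.25 or a number of a turn 0.188, either way. A call with a gripper value outside its range is refused whole. The fingers move at their own pace and stop on an object; FORCE is the grip in N (left out, the last holds). Time passes only in rows, so rows that do not move let the fingers close. It gives the time, the measured TCP pose, the force, the opening and the grip force at its end, in the units of the state.
- robot.get_obs(): the state, without advancing time (a new reading comes with each control period).
- cams.camera(name): name is "scene" or "side" or "wrist"; returns the picture (384x512x3 uint8, red, green, blue); there is no depth.
- cams.camera_info(name): a dict with "intrinsics" (3x3 intrinsics, pixels), "dist" ([k1, k2, p1, p2, k3] as OpenCV has them; the pictures are not rectified), "pose" (4x4, takes a point from camera to world coordinates). Camera axes: x right, y down, z forward; pixel columns grow to the right and rows downward; lengths in m; the calibration is good to about 2 mm. A picture is of the moment at which its call begins: read the wrist's pose just before it. camera_info takes no time and is no camera call; for the wrist camera it gives the pose at the moment of the call.
- ticket.hand_in(): hands the job in; it is judged then, once.
The state is a dict: "time": time; "q": joint angles; "joint_velocities": joint speeds; "joint_torque": joint torques, N m; "position": TCP position; "tool_rot": TCP orientation; "ft_force": force on the tool from outside, world axes, zero at the start; "moment": the same for the moment, N m; "grip_width": finger opening in m; "grip_force": force on a finger pad.
Only numpy, scipy, OpenCV 4.12 (cv2) and the standard library are available. Lean on these libraries where they do the work, as an engineer would, in place of code of your own. Each camera call takes 0.05 s, during which the arm holds its last target. There are 200 camera calls.

## Working session

There is one attempt and no reset: what is moved stays moved. The work goes in short steps, Python scripts to look and compute and a shell command to move; the robot and the scene stay as the last step left them, time stands still between calls to the robot, and variables do not carry over. Pictures are saved under pics/ and viewed, at most 12 in all, crops included, and the job is handed in when it is done.

```bash
mkdir -p pics
python3 - <<'E'
from rig import robot,cams
import cv2,numpy as np
ims=[]
for n in("scene","side"):
    im=cams.camera(n); np.save(f"pics/{n}0.npy",im); cv2.imwrite(f"pics/{n}0.png",im[:,:,::-1])
    i=cams.camera_info(n); print(n,np.round(i["intrinsics"],1).tolist(),np.round(i["dist"],3),np.round(i["pose"],3).tolist())
print(robot.get_obs())
E
```

```text
scene [[427.0, 0.0, 253.3], [0.0, 427.0, 190.8], [0.0, 0.0, 1.0]] [-0.082  0.     0.     0.     0.   ] [[-0.115, 0.666, -0.737, 1.492], [0.993, 0.065, -0.097, 0.174], [-0.017, -0.743, -0.669, 0.861], [0.0, 0.0, 0.0, 1.0]]
side [[403.8, 0.0, 254.3], [0.0, 403.8, 187.0], [0.0, 0.0, 1.0]] [-0.053  0.     0.     0.     0.   ] [[-0.997, -0.048, 0.062, 0.553], [-0.078, 0.71, -0.7, 0.769], [-0.01, -0.703, -0.711, 0.753], [0.0, 0.0, 0.0, 1.0]]
{'time': 0.1, 'q': array([-1.41548074e+00,  5.28394961e-01,  1.43377797e+00, -1.73264030e-05,
        1.18136032e+00, -1.78500660e-01]), 'joint_velocities': array([ 0.00116808, -0.00010977, -0.00284623,  0.00246141,  0.00074324,
        0.00214837]), 'joint_torque': array([-3.18417888e-04, -4.40984809e+01, -1.77150697e+01,  6.35123346e-02,
        5.33927337e-02, -4.04008006e-05]), 'position': array([ 0.20472422, -0.58997066,  0.29135476]), 'tool_rot': array([ 9.86102134e-01,  1.66137414e-01,  3.23719002e-06, -9.70327861e-04]), 'ft_force': array([0.80246285, 0.08626534, 0.17045495]), 'moment': array([-0.00500065, -0.00834841,  0.02579568]), 'grip_force': 0.0, 'grip_width': 0.08673496315131952}
```

View pics/scene0.png

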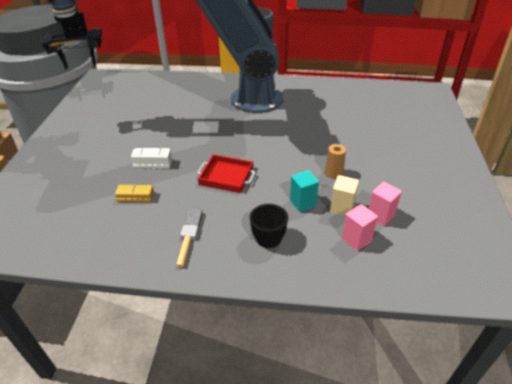

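View pics/side0.png

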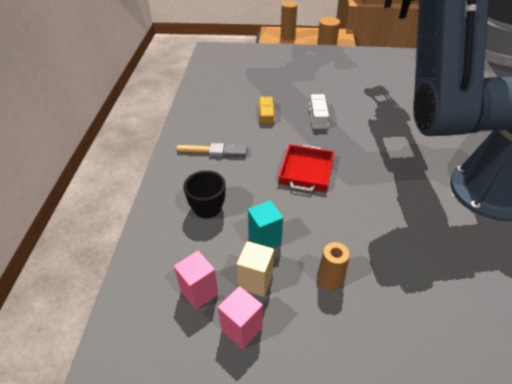

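The scene view shows the ingot at about (152,158), bronze (135,193), tray (226,173), sleeve (336,161), brick (344,195), turquoise block (305,190), pinks (385,203) and (360,227), and crucible (268,225). In the side view the ingot is at (319,111), tray (307,168), sleeve (334,266) and brick (256,268).

```bash
cat > h.py <<'E'
import numpy as np,cv2
from scipy.spatial.transform import Rotation as R
def rays(uv,info):
    p=cv2.undistortPoints(np.array(uv,float).reshape(-1,1,2),np.array(info["intrinsics"]),np.array(info["dist"])).reshape(-1,2)
    P=np.array(info["pose"]); return P[:3,3],np.c_[p,np.ones(len(p))]@P[:3,:3].T
def onz(uv,info,z):
    o,d=rays(uv,info); return (o+d*((z-o[2])/d[:,2])[:,None])
def blob(mask,seed=None):
    m=cv2.morphologyEx(mask.astype(np.uint8),cv2.MORPH_CLOSE,np.ones((3,3)))
    n,l,s,c=cv2.connectedComponentsWithStats(m)
    if seed is not None:
        k=1+np.argmin(np.hypot(*(c[1:]-seed).T)+1000*(s[1:,4]<20))
    else: k=1+np.argmax(s[1:,4])
    cn=cv2.findContours((l==k).astype(np.uint8),cv2.RETR_EXTERNAL,cv2.CHAIN_APPROX_NONE)[0][0][:,0]
    return l==k,cn,c[k],s[k,4]
def rect(pts):
    (c,(w,h),a)=cv2.minAreaRect((pts[:,:2]*1000).astype(np.float32))
    b=cv2.boxPoints((c,(w,h),a)); e=b[1]-b[0]; f=b[2]-b[1]; l=e if np.hypot(*e)>np.hypot(*f) else f
    return np.round(c,1),np.round([w,h],1),"long axis deg",round(float(np.degrees(np.arctan2(l[1],l[0])))%180,1)
E
python3 - <<'E'
from h import *
from rig import cams
seeds=dict(scene=dict(ingot=(152,158),tray=(226,173),sleeve=(336,161),brick=(344,195)),side=dict(ingot=(319,111),tray=(307,168),sleeve=(334,266),brick=(256,268)))
top=dict(ingot=.048,tray=.027,sleeve=.095,brick=.095)
for n in seeds:
    im=np.load(f"pics/{n}0.npy"); info=cams.camera_info(n); hsv=cv2.cvtColor(im,cv2.COLOR_RGB2HSV).astype(int); H,S,V=hsv.transpose(2,0,1)
    for k,s in seeds[n].items():
        if k=="ingot": m=(S<40)&(V>190)
        if k=="tray": m=((H<6)|(H>174))&(S>180)&(V>90)
        if k=="sleeve": m=(H>8)&(H<20)&(S>100)
        if k=="brick": m=(H>16)&(H<32)&(S>50)&(S<150)&(V>110)
        mm,cn,c,a=blob(m,s)
        if k=="brick":
            v=V[mm]; print("V pct",np.percentile(v,[10,30,50,70,90]))
        print(n,k,c,a,cv2.boundingRect(cn),"top:",rect(onz(cn,info,top[k])))
        if k=="brick":
            t,_=cv2.threshold(v.astype(np.uint8).reshape(-1,1),0,255,cv2.THRESH_OTSU)
            _,cn,c,a=blob(m&(V>t),s-np.array([0,10])); print("  bright",t,c,a,rect(onz(cn,info,.095)))
E
```

```text
scene ingot [150.         152.48918919] 370 (131, 148, 39, 10) top: (array([ 446. , -294.7]), array([ 48. , 121.9]), 'long axis deg', 94.9)
scene tray [225.27815063 173.10514541] 1341 (199, 156, 53, 36) top: (array([496.8, -41.6]), array([141.2, 144.7]), 'long axis deg', 169.2)
scene sleeve [334.91803279 160.47540984] 549 (325, 144, 21, 34) top: (array([490.9, 285.6]), array([ 51.2, 162. ]), 'long axis deg', 174.6)
V pct [148.  169.  171.  173.  234.4]
scene brick [342.29665072 198.14832536] 627 (330, 174, 29, 42) top: (array([637.9, 302.7]), array([ 63.6, 160.9]), 'long axis deg', 169.1)
  bright 200.0 [345.60784314 184.50980392] 102 (array([596.1, 310.6]), array([60.1, 63.7]), 'long axis deg', 164.5)
side ingot [319.1746988  105.12951807] 332 (311, 94, 18, 23) top: (array([ 444. , -293.4]), array([ 44.9, 119.7]), 'long axis deg', 94.0)
side tray [306.43178082 167.08986301] 1825 (279, 145, 54, 47) top: (array([485.2, -31.3]), array([158.4, 127. ]), 'long axis deg', 79.1)
side sleeve [333.09288194 265.8203125 ] 1152 (317, 242, 33, 48) top: (array([443.1, 321.3]), array([111.4,  50.6]), 'long axis deg', 75.6)
V pct [117.  147.  149.  151.  171.2]
side brick [254.88352941 277.09882353] 850 (237, 248, 38, 49) top: (array([594.2, 343. ]), array([108.3,  69.8]), 'long axis deg', 88.7)
  bright 180.0 [256.68831169 263.8961039 ] 77 (array([594.6, 311.8]), array([59.5, 58.6]), 'long axis deg', 74.6)
```

```bash
cat >> h.py <<'E'
def go(x,y,z,yawdeg):
    """print turn (tool rotvec) then shift (cm, tool axes after turn) to bring TCP to x,y,z with tool y at yawdeg (mod 180), pointing down"""
    from rig import robot
    o=robot.get_obs(); Rc=R.from_quat(o["tool_rot"])
    best=None
    for a in (yawdeg,yawdeg+180):
        t=np.radians(a); yy=np.array([np.cos(t),np.sin(t),0]); zz=np.array([0,0,-1.]); Rt=R.from_matrix(np.c_[np.cross(yy,zz),yy,zz])
        rv=(Rc.inv()*Rt).as_rotvec()
        if best is None or np.linalg.norm(rv)<np.linalg.norm(best[0]): best=(rv,Rt)
    print("turn",np.round(best[0],3),"shift cm",np.round(best[1].inv().apply(np.array([x,y,z])-o["position"])*100,2),"q6",round(o["q"][5],2),"t",o["time"])
def snap(name):
    from rig import robot,cams
    info=cams.camera_info("wrist"); im=cams.camera("wrist")
    np.save(f"pics/{name}.npy",im); np.save(f"pics/{name}_i.npy",info,allow_pickle=True); cv2.imwrite(f"pics/{name}.png",im[:,:,::-1])
    return im,info,cv2.cvtColor(im,cv2.COLOR_RGB2HSV).astype(int).transpose(2,0,1)
E
python3 -m crank '[[0,0,0,0,0,-0.188,0],[0,0,0,0,0,-0.188,0],[0,0,0,0,0,-0.188,0],[0,0,0,0,0,-0.188,0],[0,0,0,0,0,-0.188,0]]' && python3 -m crank '[[0,0,0,0,0,-0.188,0],[0,0,0,0,0,-0.188,0],[3.95,3.75,0,0,0,0,0],[3.95,3.75,0,0,0,0,0],[3.95,3.75,0,0,0,0,0]]' && python3 -m crank '[[3.95,3.75,0,0,0,0,0],[3.95,3.75,0,0,0,0,0],[3.95,3.75,0,0,0,0,0],[3.95,3.75,0,0,0,0,0],[0,0,0,0,0,0,0]]'
python3 - <<'E'
from h import *
im,info,hsv=snap("w1"); go(.445,-.294,.25,4.5); print(np.round(info["pose"],3))
E
```

```text
time: 0.72
position: [0.2047, -0.5901, 0.2916]
tool_rot: [0.803, 0.596, 0.0, -0.001]
ft_force: [-0.1, 0.2, 0.1]
grip_width: 0.0867
grip_force: 0.0
time: 1.35
position: [0.3087, -0.4624, 0.2918]
tool_rot: [0.68, 0.733, 0.0, -0.0]
ft_force: [-0.2, -0.4, -0.0]
grip_width: 0.087
grip_force: 0.0
time: 1.98
position: [0.4472, -0.2916, 0.2919]
tool_rot: [0.678, 0.735, 0.0, -0.001]
ft_force: [0.0, -0.2, 0.0]
grip_width: 0.0872
grip_force: 0.0
turn [-0.001 -0.     0.001] shift cm [-0.06 -0.14  4.2 ] q6 -0.87 t 2.025
[[ 0.997  0.079  0.021  0.441]
 [ 0.082 -0.962 -0.259 -0.22 ]
 [ 0.     0.26  -0.966  0.385]
 [ 0.     0.     0.     1.   ]]
```

View pics/w1.png

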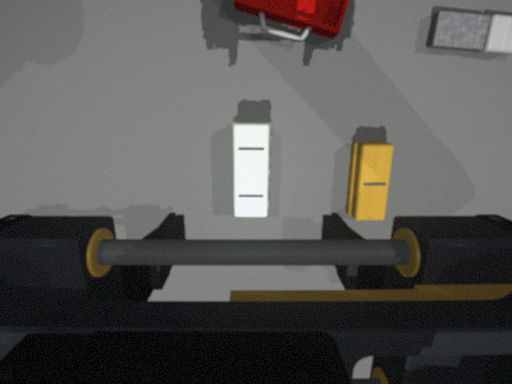

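The wrist view shows the whole ingot at (252,170), the bronze bar to its right at (370,180), and the near edge of the tray at (290,20).

Run:
```python
from h import *
im=np.load("pics/w1.npy"); info=np.load("pics/w1_i.npy",allow_pickle=True).item(); H,S,V=cv2.cvtColor(im,cv2.COLOR_RGB2HSV).astype(int).transpose(2,0,1)
m=(S<60)&(V>170); m[225:]=0
_,cn,c,a=blob(m,(252,170)); print(c,a,rect(onz(cn,info,.048)))
m=(H>15)&(H<30)&(S>150)&(V>100); m[225:]=0
_,cn,c,a=blob(m,(370,180)); print(c,a,rect(onz(cn,info,.034)))
```

```text
[250.67278287 169.61987768] 3270 (array([ 444.3, -292.5]), array([ 43.7, 118.7]), 'long axis deg', 94.2)
[369.84893204 180.05048544] 2575 (array([ 600.4, -295.3]), array([ 50.8, 104.5]), 'long axis deg', 94.8)
```

```bash
python3 -m crank '[[0.1,-0.2,5,0,0,0,0],[0,0,5,0,0,0,0],[0,0,5,0,0,0,0],[0,0,3,0,0,0,0],[0,0,1.4,0,0,0,0]]' 45 && python3 -m crank '[[0,0,0,0,0,0,0],[0,0,0,0,0,0,1],[0,0,0,0,0,0,1],[0,0,0,0,0,0,1],[0,0,0,0,0,0,1]]' 45 && python3 -m crank '[[0,0,0,0,0,0,1],[0,0,0,0,0,0,1],[0,0,0,0,0,0,1]]' 45
```

```text
time: 2.65
position: [0.4423, -0.2948, 0.0963]
tool_rot: [0.681, 0.733, -0.0, -0.002]
ft_force: [-0.1, -0.6, -0.8]
grip_width: 0.0873
grip_force: 0.0
time: 3.28
position: [0.4438, -0.2942, 0.0988]
tool_rot: [0.68, 0.733, -0.0, 0.0]
ft_force: [-0.6, -0.7, 0.2]
grip_width: 0.0549
grip_force: 0.0
time: 3.65
position: [0.444, -0.2942, 0.0985]
tool_rot: [0.68, 0.733, 0.0, 0.0]
ft_force: [1.0, 1.6, 1.8]
grip_width: 0.0439
grip_force: 45.0
```

```bash
python3 -m crank '[[0,0,-2,0,0,0,1],[0,0,-5,0,0,0,1],[0,0,-5,0,0,0,1],[0,0,-5,0,0,0,1],[0,0,-3,0,0,0,1]]' && python3 -m crank '[[3,1,0,0,0,0.09,1],[4,1,0,0,0,0.09,1],[3,1,0,0,0,0.09,1],[0,0,0,0,0,0,1],[0,0,0,0,0,0,1]]'
python3 - <<'E'
from h import *
im,info,(H,S,V)=snap("w2")
m=((H<6)|(H>174))&(S>150)&(V>60)
mm,cn,c,a=blob(m); print(c,a,cv2.boundingRect(cn)); print(rect(onz(cn,info,.027)),rect(onz(cn,info,0)))
go(.49,-.04,.2,-11)
E
```

```text
time: 4.28
position: [0.4431, -0.2939, 0.2995]
tool_rot: [0.68, 0.733, -0.0, -0.0]
ft_force: [0.0, 0.2, -6.1]
grip_width: 0.0437
grip_force: 45.0
time: 4.9
position: [0.4743, -0.1947, 0.2972]
tool_rot: [0.772, 0.636, -0.001, -0.001]
ft_force: [-0.6, -0.9, -5.7]
grip_width: 0.0437
grip_force: 45.0
[236.95061502  50.50587479] 10894 (181, 0, 110, 105)
(array([481.2, -52.9]), array([117., 128.]), 'long axis deg', 169.4) (array([480.7, -47.5]), array([125.7, 137.6]), 'long axis deg', 169.4)
turn [-0.002 -0.    -0.002] shift cm [15.53 -1.42  9.75] q6 -0.41 t 4.95
```

View pics/w2.png

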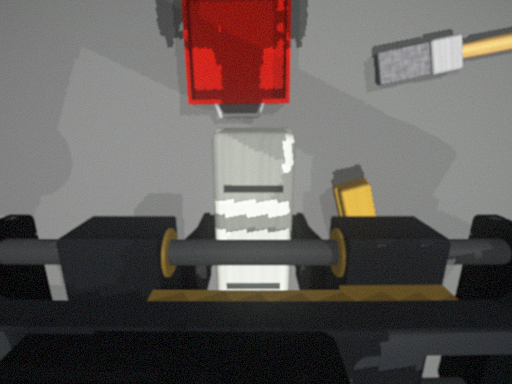

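The tray fills the top of the picture, x 181–291, with its near edge at row 103; its far edge is cut off. I'll go 6 cm forward and look again.

```bash
python3 -m crank '[[3,0,0,0,0,0,1],[3,0,0,0,0,0,1],[0,0,0,0,0,0,1],[0,0,0,0,0,0,1]]'
python3 - <<'E'
from h import *
im,info,(H,S,V)=snap("w3")
m=((H<6)|(H>174))&(S>150)&(V>60)
mm,cn,c,a=blob(m); print(c,a,cv2.boundingRect(cn)); print(rect(onz(cn,info,.027)),rect(onz(cn,info,0)))
b=cv2.boxPoints(cv2.minAreaRect(cn)); print(b.round(1).tolist())
go(.49,-.04,.2,-11)
E
```

```text
time: 5.45
position: [0.4865, -0.1369, 0.2981]
tool_rot: [0.773, 0.635, -0.0, 0.0]
ft_force: [-0.5, 0.0, -5.1]
grip_width: 0.0438
grip_force: 45.0
[234.11893082  82.90079087] 9989 (182, 34, 107, 116)
(array([483.7, -41. ]), array([137.5, 127.6]), 'long axis deg', 79.4) (array([482.5, -39.1]), array([147.6, 137.1]), 'long axis deg', 79.4)
[[181.89999389648438, 35.0], [287.8999938964844, 32.099998474121094], [291.0, 146.8000030517578], [185.0, 149.6999969482422]]
turn [ 0.     0.001 -0.003] shift cm [ 9.6  -1.51  9.82] q6 -0.3 t 5.5
```

View pics/w3.png

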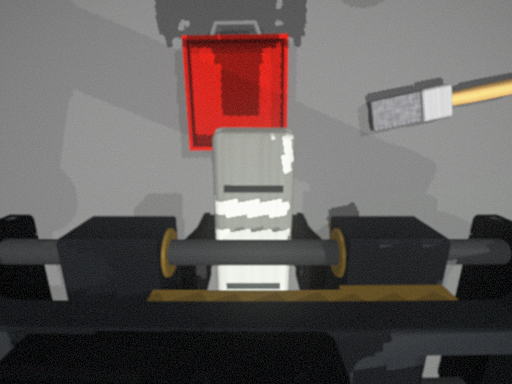

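Run:
```python
from h import *
go(.4520,-.0368,.17,-10.6)
```

```text
turn [ 0.     0.001 -0.01 ] shift cm [ 9.22 -5.24 12.82] q6 -0.3 t 5.5
```

```bash
python3 -m crank '[[3,-1.8,0,0,0,-0.01,1],[3.2,-1.8,0,0,0,0,1],[3,-1.6,3,0,0,0,1],[0,0,5,0,0,0,1],[0,0,4.8,0,0,0,1]]' && python3 -m crank '[[0,0,0,0,0,0,1],[0,0,0,0,0,0,1],[0,0,0,0,0,0,1]]'
python3 - <<'E'
from h import *
from rig import cams
go(.4520,-.0368,.1035,-10.6)
a=cams.camera("scene")[120:240,160:300]; b=cams.camera("side")[110:230,240:380]
cv2.imwrite("pics/c1.png",cv2.resize(np.hstack([a,b])[:,:,::-1],None,fx=2.8,fy=2.8,interpolation=cv2.INTER_CUBIC))
E
```

```text
time: 6.12
position: [0.4538, -0.0367, 0.1697]
tool_rot: [0.769, 0.639, 0.001, 0.002]
ft_force: [0.3, -0.2, -5.4]
grip_width: 0.0436
grip_force: 45.0
time: 6.5
position: [0.4542, -0.0367, 0.1723]
tool_rot: [0.769, 0.639, 0.001, 0.002]
ft_force: [0.4, -0.0, -5.9]
grip_width: 0.0437
grip_force: 45.0
turn [ 0.005  0.001 -0.   ] shift cm [-0.05 -0.22  6.88] q6 -0.14 t 6.5
```

View pics/c1.png

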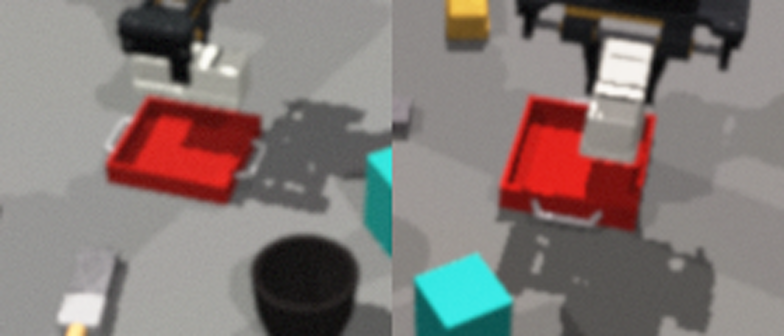

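The ingot hangs over the tray's robot-side half, clear of the walls. Now lowering it.

```bash
python3 -m crank '[[-0.05,-0.1,3,0.005,0,0,1],[0,0,2,0,0,0,1],[0,0,1,0,0,0,1],[0,0,0,0,0,0,1],[0,0,0,0,0,0,1]]' && python3 -m crank '[[0,0,0.3,0,0,0,1],[0,0,0.2,0,0,0,1],[0,0,0,0,0,0,1],[0,0,0,0,0,0,1]]'
```

```text
time: 7.22
position: [0.4521, -0.0363, 0.111]
tool_rot: [0.769, 0.639, -0.001, -0.001]
ft_force: [0.3, -0.3, -5.2]
grip_width: 0.0436
grip_force: 45.0
time: 7.72
position: [0.4514, -0.0361, 0.1053]
tool_rot: [0.769, 0.639, -0.002, -0.002]
ft_force: [-0.5, 0.0, -5.8]
grip_width: 0.0436
grip_force: 45.0
```

```bash
for i in 1 2 3; do python3 -m crank '[[0,0,0.1,0,0,0,1],[0,0,0,0,0,0,1],[0,0,0,0,0,0,1]]' | egrep 'pos|ft|rot'; done
```

```text
position: [0.4514, -0.0361, 0.1042]
tool_rot: [0.769, 0.639, -0.002, -0.002]
ft_force: [0.7, -0.8, -5.6]
position: [0.4514, -0.0361, 0.1035]
tool_rot: [0.769, 0.639, -0.002, -0.002]
ft_force: [-0.7, 0.7, -0.6]
position: [0.4513, -0.0361, 0.1035]
tool_rot: [0.769, 0.639, -0.001, -0.001]
ft_force: [-2.1, 0.8, 10.9]
```

```bash
python3 -m crank '[[0,0,-0.1,0,0,0,1],[0,0,0,0,0,0,0.4],[0,0,0,0,0,0,0.2],[0,0,0,0,0,0,0.2],[0,0,0,0,0,0,0.2]]' && python3 -m crank '[[0,0,-1,0,0,0,0.2],[0,0,-3,0,0,0,0.2],[0,0,-5,0,0,0,0],[0,0,-5,0,0,0,0],[0,0,-5,0,0,0,0]]'
python3 - <<'E'
from h import *
im,info,(H,S,V)=snap("w4")
go(.436,.15,.29,-11)
m=(S<60)&(V>150); m[215:]=0
_,cn,c,a=blob(m); print("ingot?",c,a,rect(onz(cn,info,.053)))
m=((H<6)|(H>174))&(S>150)&(V>60)
mm,cn,c,a=blob(m); print(c,cv2.boundingRect(cn),rect(onz(cn,info,.027)))
E
```

```text
time: 9.48
position: [0.4515, -0.0361, 0.1032]
tool_rot: [0.769, 0.639, -0.002, -0.002]
ft_force: [-0.0, 0.5, 0.6]
grip_width: 0.0681
grip_force: 0.0
time: 10.1
position: [0.4518, -0.0361, 0.2955]
tool_rot: [0.769, 0.639, -0.001, -0.002]
ft_force: [0.6, -0.1, -0.8]
grip_width: 0.0853
grip_force: 0.0
turn [0.008 0.002 0.008] shift cm [17.98 -5.42  1.13] q6 -0.14 t 10.15
ingot? [253.60361696 167.04506374] 3373 (array([451.9, -33.1]), array([117.4,  45.1]), 'long axis deg', 79.5)
[294.79558848 162.68849975] (230, 114, 100, 103) (array([484.1, -41.6]), array([138.1, 127.6]), 'long axis deg', 79.5)
```

```bash
python3 -m crank '[[5.1,-0.5,0,0.004,0,0,0],[5.1,-0.5,0,0.004,0,0,0],[5.1,-0.5,0,0,0,0,0],[5.1,-0.5,0,0,0,0,0],[0,0,0,0,0,0,0]]'; python3 -m crank '[[0,0,0,0,0,0,0]]' >/dev/null
python3 - <<'E'
from h import *
im,info,(H,S,V)=snap("w5")
m=(H>8)&(H<20)&(S>100); m[215:]=0
mm,cn,c,a=blob(m); print("sleeve",c,a,cv2.boundingRect(cn))
go(.436,.292,.135,-10.6)
E
```

```text
time: 10.78
position: [0.4696, 0.1708, 0.2938]
tool_rot: [0.767, 0.641, -0.004, -0.005]
ft_force: [0.1, 0.4, 0.1]
grip_width: 0.0868
grip_force: 0.0
sleeve [203.71078611  67.2606947 ] 2735 (174, 36, 61, 63)
turn [-0.013  0.001  0.   ] shift cm [11.65 -5.61 15.85] q6 0.3 t 10.95
```

View pics/w5.png

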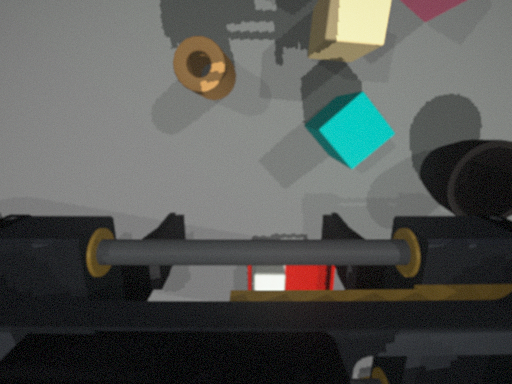

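The sleeve's rim ring is at about (200,64), the brick at (350,25) partly cut off, and the turquoise block at (350,130) just in front of it.

Run:
```python
from h import *
im=np.load("pics/w5.npy"); info=np.load("pics/w5_i.npy",allow_pickle=True).item(); H,S,V=cv2.cvtColor(im,cv2.COLOR_RGB2HSV).astype(int).transpose(2,0,1)
m=(H>8)&(H<20)&(S>100); m[215:]=0
mm,cn,c,a=blob(m); t,_=cv2.threshold(V[mm].astype(np.uint8).reshape(-1,1),0,255,cv2.THRESH_OTSU); print(t)
_,cn,c,a=blob(m&(V>t),(200,64)); p=onz(cn,info,.095); print(c,a,cv2.minEnclosingCircle((p[:,:2]*1000).astype(np.float32)),rect(p))
m=(H>80)&(H<100)&(S>100); m[215:]=0
mm,cn,c,a=blob(m); t,_=cv2.threshold(V[mm].astype(np.uint8).reshape(-1,1),0,255,cv2.THRESH_OTSU)
_,cn,c,a=blob(m&(V>t)); print("turq",rect(onz(cn,info,.095)),rect(onz(cn,info,.0925)))
```

```text
121.0
[199.77325581  65.25348837] 1720 ((437.5300598144531, 288.1891784667969), 30.729450225830078) (array([435.4, 291.4]), array([53.9, 50.3]), 'long axis deg', 65.0)
turq (array([582.5, 200.3]), array([57.4, 57. ]), 'long axis deg', 31.7) (array([583.3, 200. ]), array([57.9, 57.5]), 'long axis deg', 31.7)
```

```bash
python3 -m crank '[[4,-1.9,0,-0.013,0,0,0],[4,-1.9,0,0,0,0,0],[3.6,-1.8,0,0,0,0,0],[0,0,0,0,0,0,0],[0,0,0,0,0,0,0]]' 25
python3 - <<'E'
from h import *
go(.4355,.2915,.132,-10.6)
E
```

```text
time: 11.58
position: [0.4367, 0.2908, 0.2937]
tool_rot: [0.77, 0.638, -0.0, 0.0]
ft_force: [-0.0, -0.8, -0.1]
grip_width: 0.0871
grip_force: 0.0
turn [-0.     0.001 -0.001] shift cm [ 0.04 -0.13 16.17] q6 0.56 t 11.575
```

```bash
python3 -m crank '[[0,-0.1,5,0,0,0,0],[0,0,5,0,0,0,0],[0,0,4,0,0,0,0],[0,0,2.1,0,0,0,0],[0,0,0,0,0,0,0]]' 25 && python3 -m crank '[[0,0,0,0,0,0,0],[0,0,0,0,0,0,1],[0,0,0,0,0,0,1],[0,0,0,0,0,0,1],[0,0,0,0,0,0,1]]' 25 && python3 -m crank '[[0,0,0,0,0,0,1],[0,0,0,0,0,0,1]]' 25
```

```text
time: 12.2
position: [0.4352, 0.2904, 0.1313]
tool_rot: [0.77, 0.638, -0.002, -0.001]
ft_force: [-0.2, 1.2, 0.6]
grip_width: 0.0867
grip_force: 0.0
time: 12.82
position: [0.4354, 0.2925, 0.133]
tool_rot: [0.769, 0.639, 0.0, 0.0]
ft_force: [-0.4, -0.2, 1.2]
grip_width: 0.0548
grip_force: 4.6
time: 13.08
position: [0.4356, 0.2925, 0.1329]
tool_rot: [0.769, 0.639, 0.0, 0.0]
ft_force: [-0.3, 0.2, 3.2]
grip_width: 0.0541
grip_force: 25.0
```

```bash
python3 -m crank '[[0,0,-1.5,0,0,0,1],[0,0,-4,0,0,0,1],[0,0,-5,0,0,0,1],[0,0,-3.5,0,0,0,1],[0,0,0,0,0,0,1]]' 25
python3 - <<'E'
from h import *
go(.5036,-.0755,.25,-10.5)
E
```

```text
time: 13.7
position: [0.4365, 0.293, 0.2759]
tool_rot: [0.769, 0.639, 0.003, 0.001]
ft_force: [0.3, 0.6, -1.5]
grip_width: 0.0539
grip_force: 24.9
turn [ 0.006 -0.004 -0.001] shift cm [-35.01  13.31   2.59] q6 0.56 t 13.7
```

```bash
python3 -m crank '[[-4,1.5,0,0,0,0,1],[-4.4,1.7,0,0,0,0,1],[-4.4,1.7,0,0,0,0,1],[-4.4,1.7,0,0,0,0,1],[-4.4,1.7,0,0,0,0,1]]' && python3 -m crank '[[-4.4,1.6,0,0,0,0,1],[-4.4,1.6,0,0,0,0,1],[-4.4,1.6,0,0,0,0,1],[0,0,0,0,0,0,1],[0,0,0,0,0,0,1]]'
python3 - <<'E'
from h import *
go(.5036,-.0755,.16,-10.5)
E
```

```text
time: 14.32
position: [0.4762, 0.0635, 0.2712]
tool_rot: [0.769, 0.639, -0.001, -0.001]
ft_force: [0.5, -0.4, -2.6]
grip_width: 0.0542
grip_force: 24.9
time: 14.95
position: [0.499, -0.0732, 0.2713]
tool_rot: [0.77, 0.639, -0.001, -0.002]
ft_force: [0.1, 0.6, -2.7]
grip_width: 0.0537
grip_force: 24.9
turn [-0.004 -0.001 -0.002] shift cm [-0.14  0.49 11.13] q6 -0.18 t 14.95
```

```bash
python3 -m crank '[[-0.14,0.5,3,-0.004,0,0,1],[0,0,3.5,0,0,0,1],[0,0,0.5,0,0,0,1],[0,0,0,0,0,0,1],[0,0,0,0,0,0,1]]'
python3 - <<'E'
from h import *
from rig import cams
go(.5036,-.0755,.138,-10.5)
a=cams.camera("scene")[100:220,160:300]; b=cams.camera("side")[90:210,240:380]
cv2.imwrite("pics/c2.png",cv2.resize(np.hstack([a,b])[:,:,::-1],None,fx=2.8,fy=2.8,interpolation=cv2.INTER_CUBIC))
E
```

```text
time: 15.58
position: [0.5058, -0.0759, 0.2039]
tool_rot: [0.769, 0.639, 0.002, 0.003]
ft_force: [-0.1, -0.2, -1.2]
grip_width: 0.0539
grip_force: 24.9
turn [ 0.006  0.    -0.001] shift cm [-0.01 -0.22  6.59] q6 -0.18 t 15.575
```

View pics/c2.png

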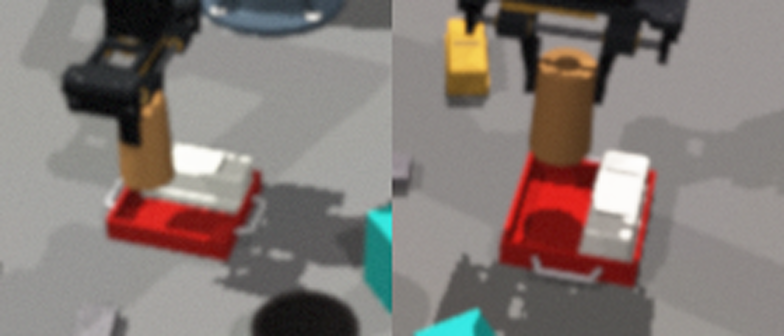

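The ingot lies flat along the tray's robot-side wall, and the sleeve hangs upright over the free column. Lowering.

```bash
python3 -m crank '[[0,-0.2,2,0.005,0,0,1],[0,0,0,0,0,0,1],[0,0,0,0,0,0,1]]' && python3 -m crank '[[0,0,2,0,0,0,1],[0,0,1.5,0,0,0,1],[0,0,0.6,0,0,0,1],[0,0,0,0,0,0,1],[0,0,0,0,0,0,1]]'
```

```text
time: 16.05
position: [0.5036, -0.0759, 0.1834]
tool_rot: [0.769, 0.639, 0.0, 0.0]
ft_force: [-0.2, -0.4, -1.3]
grip_width: 0.0536
grip_force: 24.9
time: 16.68
position: [0.5035, -0.0758, 0.1421]
tool_rot: [0.769, 0.639, -0.0, -0.0]
ft_force: [0.4, -0.3, -1.1]
grip_width: 0.0539
grip_force: 24.9
```

Run:
```python
from h import *
go(.5036,-.0755,.138,-10.5)
```

```text
turn [-0.     0.    -0.001] shift cm [0.03 0.   0.41] q6 -0.18 t 16.675
```

```bash
for i in 1 2 ; do python3 -m crank '[[0,0,0.15,0,0,0,1],[0,0,0,0,0,0,1],[0,0,0,0,0,0,1]]' | egrep 'pos|ft|rot'; done; python3 -m crank '[[0,0,0.1,0,0,0,1],[0,0,0,0,0,0,1],[0,0,0,0,0,0,1]]'
```

```text
position: [0.5032, -0.0757, 0.1403]
tool_rot: [0.769, 0.639, -0.0, -0.0]
ft_force: [0.1, 0.6, -2.7]
position: [0.5031, -0.0757, 0.1386]
tool_rot: [0.769, 0.639, -0.0, -0.0]
ft_force: [-0.2, -0.2, -1.9]
time: 17.8
position: [0.5033, -0.0757, 0.1379]
tool_rot: [0.769, 0.639, -0.0, -0.0]
ft_force: [-0.7, 0.3, 2.6]
grip_width: 0.054
grip_force: 25.0
```

```bash
python3 -m crank '[[0,0,0,0,0,0,0.3],[0,0,0,0,0,0,0.1],[0,0,0,0,0,0,0],[0,0,0,0,0,0,0],[0,0,0,0,0,0,0]]' && python3 -m crank '[[0,0,-2,0,0,0,0],[0,0,-4,0,0,0,0],[0,0,-5,0,0,0,0],[0,0,-5,0,0,0,0],[0,0,0,0,0,0,0]]'
python3 - <<'E'
from h import *
go(.57,.20,.29,-15)
E
```

```text
time: 18.42
position: [0.5032, -0.0757, 0.1376]
tool_rot: [0.769, 0.639, -0.0, -0.0]
ft_force: [0.5, -0.3, 0.4]
grip_width: 0.0852
grip_force: 0.0
time: 19.05
position: [0.5054, -0.0764, 0.3017]
tool_rot: [0.769, 0.639, 0.002, 0.004]
ft_force: [0.5, -0.2, 0.1]
grip_width: 0.0873
grip_force: 0.0
turn [0.009 0.001 0.077] shift cm [28.37 -0.91  1.17] q6 -0.18 t 19.05
```

```bash
python3 -m crank '[[0,0,0,0,0,0.077,0],[5.5,-0.2,0,0,0,0,0],[5.5,-0.2,0,0,0,0,0],[5.5,-0.2,0,0,0,0,0],[5.5,-0.2,0,0,0,0,0]]' && python3 -m crank '[[5.5,-0.2,1,0,0,0,0],[0,0,0,0,0,0,0],[0,0,0,0,0,0,0]]'
python3 - <<'E'
from h import *
im,info,(H,S,V)=snap("w6")
m=(H>16)&(H<32)&(S>40)&(S<170)&(V>100); m[215:]=0
mm,cn,c,a=blob(m); t,_=cv2.threshold(V[mm].astype(np.uint8).reshape(-1,1),0,255,cv2.THRESH_OTSU)
print(t,c,a,cv2.boundingRect(cn))
_,cn,c,a=blob(m&(V>t)); print("brick",c,a,cv2.boundingRect(cn),rect(onz(cn,info,.095)))
m=((H>150)&(H<176))&(S>60)&(V>80); m[215:]=0
mm,cn,c,a=blob(m); print("pink",c,a,cv2.boundingRect(cn),rect(onz(cn,info,.095)))
go(.595,.311,.16,-15)
E
```

```text
time: 19.68
position: [0.552, 0.1405, 0.2962]
tool_rot: [0.793, 0.609, -0.001, -0.001]
ft_force: [0.2, -0.9, 0.1]
grip_width: 0.0871
grip_force: 0.0
time: 20.05
position: [0.5639, 0.1923, 0.2863]
tool_rot: [0.793, 0.609, -0.002, -0.001]
ft_force: [-0.3, -0.2, -0.7]
grip_width: 0.0871
grip_force: 0.0
214.0 [252.41756514  55.68755615] 4452 (221, 20, 64, 74)
brick [261.47560976  35.54656319] 902 (238, 22, 41, 30) (array([603.7, 326.4]), array([24.7, 37.2]), 'long axis deg', 165.1)
pink [345.58599925  18.22280768] 2657 (306, 0, 86, 48) (array([686.5, 315.8]), array([39.4, 77. ]), 'long axis deg', 165.5)
turn [-0.003  0.001 -0.   ] shift cm [12.32 -0.11 12.68] q6 0.4 t 20.1
```

View pics/w6.png

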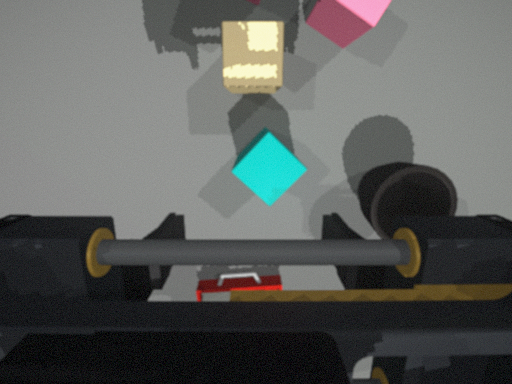

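The brick's top spans columns 222–283 and rows 20–80, square to the tool. The pink block's nearest corner, (306,20)–(345,47), leaves room for the right finger if it's partly open.

Run:
```python
from h import *
im=np.load("pics/w6.npy"); info=np.load("pics/w6_i.npy",allow_pickle=True).item(); H,S,V=cv2.cvtColor(im,cv2.COLOR_RGB2HSV).astype(int).transpose(2,0,1)
m=(H>16)&(H<32)&(S>40)&(S<170)&(V>100); m[215:]=0
mm,cn,c,a=blob(m)
xs=[np.where(mm[r])[0][[0,-1]] for r in range(24,80,6)]
L=onz([(x[0],r) for x,r in zip(xs,range(24,80,6))],info,.095)[:,:2]*1000; Rr=onz([(x[1]+1,r) for x,r in zip(xs,range(24,80,6))],info,.095)[:,:2]*1000
T=onz([(x,np.where(mm[:,x])[0][0]) for x in range(228,280,6)],info,.095)[:,:2]*1000
for n,P in(("L",L),("R",Rr),("T",T)):
    v=cv2.fitLine(P.astype(np.float32),cv2.DIST_HUBER,0,.01,.01).ravel(); print(n,np.degrees(np.arctan2(v[1],v[0]))%180,P.mean(0))
d=np.array([np.cos(np.radians(75)),np.sin(np.radians(75))]); e=np.array([d[1],-d[0]])
print("width",(Rr.mean(0)-L.mean(0))@e)
u=(L.mean(0)@e+Rr.mean(0)@e)/2; w=T.mean(0)@d-29; print("centre",u*e+w*d)
```

```text
L 75.092705 [567.51199045 323.06780669]
R 75.097 [624.19971597 307.95008881]
T 166.05225 [601.8429103 341.2242479]
width 58.668891418589205
centre [595.17998271 312.98656474]
```

```bash
python3 -m crank '[[4.2,-0.1,0,0,0,0,0.15],[4.2,0,0,0,0,0,0.15],[4.1,0,0,0,0,0,0.15],[0,0,0,0,0,0,0.15],[0,0,0,0,0,0,0.15]]' 25
python3 - <<'E'
from h import *
go(.5952,.3125,.133,-15)
E
```

```text
time: 20.72
position: [0.596, 0.3118, 0.2874]
tool_rot: [0.794, 0.608, -0.001, -0.0]
ft_force: [0.7, -0.1, -0.9]
grip_width: 0.0739
grip_force: 0.0
turn [-0.002  0.001 -0.001] shift cm [ 0.05 -0.09 15.44] q6 0.58 t 20.725
```

```bash
python3 -m crank '[[0,-0.1,5,0,0,0,0.15],[0,0,4,0,0,0,0.15],[0,0,0,0,0,0,0.15],[0,0,0,0,0,0,0.15]]' && python3 -m crank '[[0,0,3,0,0,0,0.15],[0,0,2.5,0,0,0,0.15],[0,0,0.9,0,0,0,0.15],[0,0,0,0,0,0,0.15],[0,0,0,0,0,0,0.15]]' && python3 -m crank '[[0,0,0,0,0,0,1],[0,0,0,0,0,0,1],[0,0,0,0,0,0,1],[0,0,0,0,0,0,1]]' 25
```

```text
time: 21.22
position: [0.5961, 0.313, 0.1993]
tool_rot: [0.794, 0.608, 0.001, 0.0]
ft_force: [1.3, 0.9, 0.9]
grip_width: 0.0742
grip_force: 0.0
time: 21.85
position: [0.5961, 0.3141, 0.1355]
tool_rot: [0.793, 0.609, 0.001, 0.0]
ft_force: [0.8, -0.4, -0.2]
grip_width: 0.0741
grip_force: 0.0
time: 22.35
position: [0.5952, 0.314, 0.1342]
tool_rot: [0.793, 0.609, -0.0, -0.0]
ft_force: [-1.0, -0.4, 2.8]
grip_width: 0.0576
grip_force: 25.0
```

```bash
python3 -m crank '[[0,0,-1.5,0,0,0,1],[0,0,-4,0,0,0,1],[0,0,-5,0,0,0,1],[0,0,-4.5,0,0,0,1],[0,0,0,0,0,-0.077,1]]' 25
python3 -m crank '[[0,0,0,0,0,0,1]]' >/dev/null
python3 - <<'E'
from h import *
go(.5161,-.0137,.25,-10.5)
E
```

```text
time: 22.98
position: [0.5972, 0.3146, 0.2895]
tool_rot: [0.769, 0.64, 0.005, 0.001]
ft_force: [0.0, -0.0, -3.8]
grip_width: 0.0576
grip_force: 25.0
turn [-0.001 -0.    -0.002] shift cm [-33.62  -1.76   3.44] q6 0.5 t 23.1
```

```bash
python3 -m crank '[[-4.2,-0.2,0,0,0,0,1],[-4.2,-0.2,0,0,0,0,1],[-4.2,-0.2,0,0,0,0,1],[-4.2,-0.2,0,0,0,0,1],[-4.2,-0.2,0,0,0,0,1]]' && python3 -m crank '[[-4.2,-0.2,0,0,0,0,1],[-4.2,-0.2,0,0,0,0,1],[-4.2,-0.2,0,0,0,0,1],[0,0,0,0,0,0,1],[0,0,0,0,0,0,1]]' && python3 -m crank '[[0,0,3,0,0,0,1],[0,0,2.5,0,0,0,1],[0,0,0,0,0,0,1],[0,0,0,0,0,0,1]]'
python3 - <<'E'
from h import *
from rig import cams
go(.5161,-.0137,.139,-10.5)
a=cams.camera("scene")[100:220,160:300]; b=cams.camera("side")[90:210,240:380]
cv2.imwrite("pics/c3.png",cv2.resize(np.hstack([a,b])[:,:,::-1],None,fx=2.8,fy=2.8,interpolation=cv2.INTER_CUBIC))
E
```

```text
time: 23.72
position: [0.5456, 0.1079, 0.2827]
tool_rot: [0.77, 0.638, -0.001, -0.001]
ft_force: [0.2, -1.2, -2.5]
grip_width: 0.0577
grip_force: 25.0
time: 24.35
position: [0.5174, -0.0133, 0.2832]
tool_rot: [0.77, 0.638, -0.001, -0.001]
ft_force: [0.5, -0.2, -1.5]
grip_width: 0.058
grip_force: 25.0
time: 24.85
position: [0.5183, -0.0128, 0.2292]
tool_rot: [0.769, 0.639, 0.0, -0.0]
ft_force: [0.1, -0.2, -2.4]
grip_width: 0.0576
grip_force: 25.0
turn [ 0. -0. -0.] shift cm [-0.12 -0.21  9.02] q6 -0.06 t 24.85
```

View pics/c3.png

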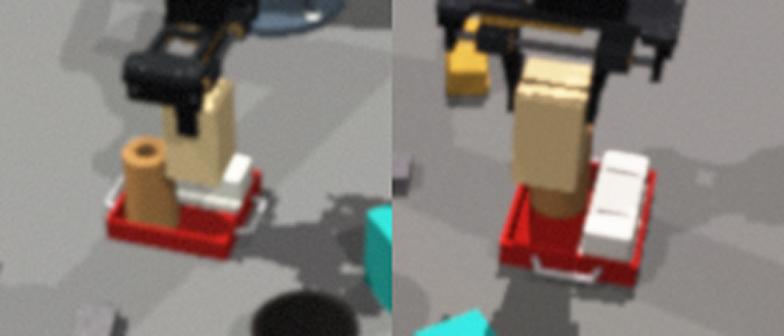

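The sleeve stands upright in its corner, and the brick hangs upright above its own spot. Correcting by 1–2 mm and lowering.

```bash
python3 -m crank '[[-0.1,-0.2,0,0,0,0,1],[0,0,2,0,0,0,1],[0,0,2,0,0,0,1],[0,0,0,0,0,0,1],[0,0,0,0,0,0,1]]' && python3 -m crank '[[0,0,2,0,0,0,1],[0,0,1.5,0,0,0,1],[0,0,1,0,0,0,1],[0,0,0,0,0,0,1],[0,0,0,0,0,0,1]]'
```

```text
time: 25.58
position: [0.516, -0.0143, 0.1895]
tool_rot: [0.769, 0.639, 0.0, 0.0]
ft_force: [0.6, -0.1, -2.2]
grip_width: 0.0578
grip_force: 25.0
time: 26.2
position: [0.5158, -0.0142, 0.144]
tool_rot: [0.769, 0.639, -0.0, -0.0]
ft_force: [0.2, -0.1, -2.2]
grip_width: 0.0577
grip_force: 25.0
```

```bash
python3 -m crank '[[0,0,0.25,0,0,0,1],[0,0,0,0,0,0,1],[0,0,0,0,0,0,1]]' | egrep 'pos|ft|rot'; for i in 1 2; do python3 -m crank '[[0,0,0.1,0,0,0,1],[0,0,0,0,0,0,1],[0,0,0,0,0,0,1]]' | egrep 'pos|ft|rot'; done
```

```text
position: [0.5156, -0.0142, 0.1413]
tool_rot: [0.769, 0.639, -0.0, -0.0]
ft_force: [-0.6, 0.8, -2.3]
position: [0.5155, -0.0141, 0.1401]
tool_rot: [0.769, 0.639, -0.0, -0.0]
ft_force: [-0.1, -0.4, -3.5]
position: [0.5155, -0.0142, 0.1392]
tool_rot: [0.769, 0.639, -0.0, -0.0]
ft_force: [0.3, 0.0, -2.5]
```

```bash
python3 -m crank '[[0,0,0.1,0,0,0,1],[0,0,0,0,0,0,1],[0,0,0,0,0,0,1]]' | egrep 'pos|ft|rot'
```

```text
position: [0.5154, -0.0141, 0.1391]
tool_rot: [0.769, 0.639, -0.0, -0.0]
ft_force: [-1.7, 1.3, 5.7]
```

Contact at the expected height. Releasing, lifting clear and checking.

```bash
python3 -m crank '[[0,0,-0.05,0,0,0,0.3],[0,0,0,0,0,0,0.1],[0,0,0,0,0,0,0],[0,0,0,0,0,0,0],[0,0,0,0,0,0,0]]' && python3 -m crank '[[0,0,-2,0,0,0,0],[0,0,-4,0,0,0,0],[0,0,-5,0,0,0,0],[0,0,-5,0,0,0,0],[0,0,-4,0,0,0,0]]' && python3 -m crank '[[-5,0,0,0,0,0,0],[-5,0,0,0,0,0,0],[-3,0,0,0,0,0,0],[0,0,0,0,0,0,0],[0,0,0,0,0,0,0]]'
python3 - <<'E'
from h import *
from rig import cams
a=cams.camera("scene")[110:230,150:290]; b=cams.camera("side")[90:210,240:380]
im,info,_=snap("w7"); w=cv2.resize(im[:240,100:450],(392,269))
t=cv2.resize(np.hstack([a,b]),(784,336),interpolation=cv2.INTER_CUBIC)
w=np.hstack([w,np.zeros((269,392,3),np.uint8)])[:264]
cv2.imwrite("pics/fin.png",np.vstack([t,w])[:,:,::-1])
E
```

```text
time: 28.32
position: [0.5155, -0.0141, 0.1386]
tool_rot: [0.769, 0.639, -0.0, -0.0]
ft_force: [-0.6, -0.1, -0.3]
grip_width: 0.0858
grip_force: 0.0
time: 28.95
position: [0.5157, -0.0142, 0.3408]
tool_rot: [0.769, 0.639, 0.0, 0.0]
ft_force: [0.4, -0.1, -0.8]
grip_width: 0.0871
grip_force: 0.0
time: 29.58
position: [0.4916, -0.1414, 0.3385]
tool_rot: [0.769, 0.639, -0.0, -0.001]
ft_force: [-0.7, 0.7, -0.3]
grip_width: 0.0868
grip_force: 0.0
```

View pics/fin.png

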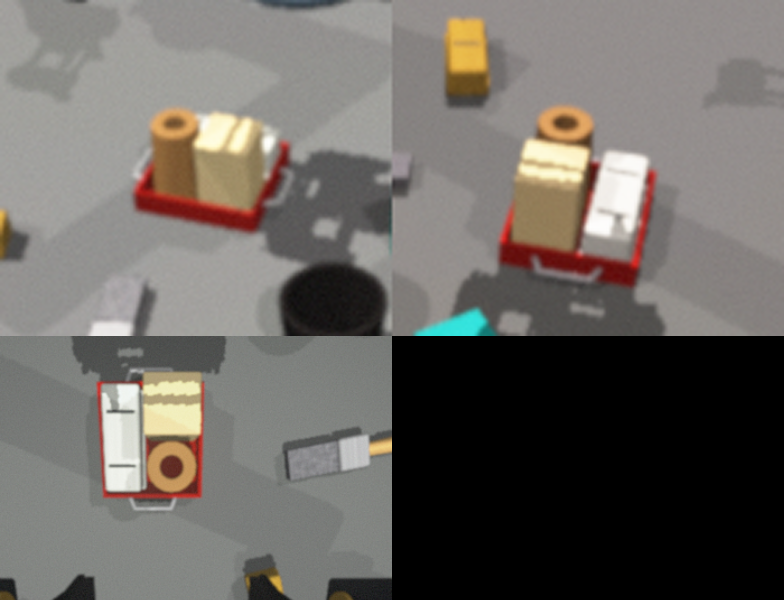

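All three stand square inside the tray: the ingot against the left wall, the sleeve at (171,467) and the brick at (172,405). The bystanders are where they were.

```bash
python3 -c "
from rig import ticket
print(ticket.hand_in())"
```

```text
the job is handed in; nothing more can be done
None
```

The ingot, sleeve and brick are packed side by side on the floor of the red tray, and the job was handed in at about 30 s of the 72 s allowed; the hand-in gave no verdict, but the last pictures show all three upright in the tray and the bystanders unmoved.

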